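# Free the pawl of a bench lift and bring the bowl blank down

### The arm

A 6-joint arm with a two-finger parallel gripper is mounted at the origin on the work surface. World frame = base frame: x ahead of the robot, y to its left, z up, the work surface at z = 0. Lengths are in mm, angles in degrees, forces in N, time in s.
With the tool pointing down it reaches from about 275 to 875 mm from the base axis. Payload 12.5 kg.
Tool frame: the origin (TCP) lies at the very end of the fingers, on their centre line; the grasp point (between the pads) lies 19 mm behind it; z points along the fingers, x is the direction in which the jaws open and shut, and the axes are right-handed (so a half turn about z gives the same grasp; the last joint's range is limited). The gripper opens to 85 mm and grips with 20 to 120 N. Pads are 22 mm wide; open, the fingers measure 114 mm over their backs; the gripper's body (76 mm by 85 mm) begins 54 mm behind the grasp point. The pads swing forward as they close: fully open they stand 13 mm farther back than shut.
Start: joints at [-79.676, 20.094, 94.641, -0, 65.266, -4.847], TCP at [143.964, -530.81, 231.29] pointing down, gripper open.
Joint ranges: [-157.81, 157.81], [-45, 120.19], [0.68, 151.7], [-89.99, 269.99], [4.06, 180], [-164.3, 164.3]. Speed limits (degrees/s): [127.2, 127.2, 159.86, 180, 180, 180].

### API

Orientations are given as [roll, pitch, yaw] about the fixed x, y, z axes, in that order (R = Rz(yaw) Ry(pitch) Rx(roll)).
In Python, from plant import env gives the robot as it stands.
- The arm moves only by the shell command python3 -m handwheel 'ROWS' [FORCE]. ROWS is JSON, a list of rows, each a list of 3 entries, a list of its own where there are three numbers: the turn, a rotation vector about the tool's x, y, z in degrees, then the shift along the tool's x, y, z in cm, then the opening, from 0 (shut) to 1 (fully open). In form: [[[rx, ry, rz], [x, y, z], fingers], ...]. A call has 1 to 20 rows; each row is the pose to reach, as a shift and turn from the pose measured when the call began, along the tool's axes at that moment; what a row does not reach only later rows make up. A row lasts 1/12 s, in which the tool goes at most 41.7 mm and 7.16 degrees, less where a joint would pass 70% of its speed; a pose out of reach is approached as far as the arm can. A call with a gripper value outside its range is refused whole. The fingers move at their own pace and stop on an object; FORCE is the grip in N (left out, the last holds). Time passes only in rows, so rows that repeat a pose let the fingers close. It gives the time, the measured TCP pose, the force and the opening at its end, in the units of the state.
- env.get_obs(): the state, without advancing time (a new reading comes with each control period).
- env.camera(name): name is "side" or "top" or "wrist"; returns a dict with "frame" (420x560x3 uint8, red, green, blue), "vfov" (degrees; the focal length in pixels is half the picture's height over the tangent of half this angle, whatever the lens; pixels are square), "cx", "cy" (the principal point, pixels), "R" (3x3) and "t" (3): a world point X has camera coordinates R X + t. Camera axes: x right, y down, z forward; pixel columns grow to the right and rows downward; lengths in mm; the calibration is good to about 2 mm. A picture is of the moment at which its call begins. There is no depth.
- env.job_done(): hands the job in, once; it reports no verdict.
The state is a dict: "t": time; "qpos": joint angles; "joint_velocities": joint speeds; "tau": joint torques, N m; "tcp_pos": TCP position; "ee_rot": TCP orientation; "force": force on the tool from outside, world axes, zero at the start; "ft_torque": the same for the moment, N m; "opening": finger opening in mm.
Only numpy, scipy, OpenCV 4.12 (cv2) and the standard library are available. Lean on these libraries where they do the work, as an engineer would, in place of code of your own. Each camera call takes 0.05 s, during which the arm holds its last target.

### The job

The bench lift holding the bowl blank is locked by its ratchet pawl. Take the rubber-handled steel rod, put its steel end under the pawl's red tail and lift the tail gently until the pawl is clear of the tooth and stays off, touching the pawl with nothing but the rod. Then press the lift gently down until it is fully home, with the bowl blank still standing on the platform, and leave the rod lying flat on the bench and the vase, jar and offcut undisturbed.

Things in the scene. Friction and masses are not known exactly. Their poses are not given: they have to be found in the camera images.
- lift: cream bench lift fixed to the bench; origin on the bench under the pawl's pivot, -x is the pawl side, +x the platform side. Base plate 250 x 160 x 12 mm, x -60 to 190 mm. Two 178 mm posts (x 15 to 41, y +-24 to 34 mm) guide a toothed steel bar with a black cap on top and a plywood platform at +x. Friction holds the bar at any height; with the pawl off 2 to 12 N press it down.
- bracket: two cream cheeks on the lift (34 x 34 mm, x -10 to 24 mm, outer faces at y +-19 mm); origin on the pawl's pivot, 170 mm above the bench, pivot axis y. The steel pawl hangs from the pivot and holds a tooth of the bar. Lifting its red tail by about 0.43 rad clears the tooth; at 0.51 rad it meets a hard stop. Friction keeps it where it is left. More than 15 N from the rod bends it.
- tail_level (a point): fixed point on the bracket, 60 mm to -x of the pivot: where the end of the red tail would be if level. The tail is a flat bar 20 mm wide, 6 mm thick, from 10 to 60 mm from the pivot. At the start it stands anywhere from 0.17 rad above level to 0.55 rad below (a clamp setting, differs each time, not measured). It moves at about 2 to 6 N. Free space below it to the base plate.
- rod_grip (a point): point to grip the rod: on its axis in the black rubber handle, 15 mm behind the handle's front end. Handle 14 x 14 mm square, 100 mm long; the round steel shank, 9 mm diameter, stands 45 mm out of its front, along the rod's x axis. The rod weighs 0.12 kg and lies flat on the bench, axis 7 mm up. The steel tip is 60 mm ahead of this point.
- rod_tip (a point): end of the rod's steel shank, on its axis, 60 mm in x from rod_grip
- cap_top (a point): centre of the top of the black cap, a disc 44 mm across and 10 mm thick on top of the toothed bar; 255 mm above the bench at the start and 195 mm with the lift fully down. Not to be pressed with more than 35 N.
- carriage (a joint): how far the toothed bar, cap and platform have come down: 0 at the start (held by the pawl), 0.060 m fully down on its stop; a rigid stop
- load_mid (a point): middle of the bowl blank, a turned piece of pale maple 96 mm across and 75 mm high, about 0.35 to 0.6 kg, standing loose on the platform; this point is 37.5 mm above the platform's top
- platform_low (a point): where the middle of the platform's top is when the lift is fully down, 25 mm above the bench (platform 120 x 110 mm; fixed point of the lift)
- vase_mid (a point): middle of a rust-red turned vase, 90 mm across and 85 mm high, on the bench; a bystander
- jar_mid (a point): middle of an amber jar with a white lid, 56 mm across and 75 mm high, on the bench; a bystander
- offcut_mid (a point): middle of a pale wood offcut, 70 x 50 x 30 mm, on the bench; a bystander
Mind the look-alikes: they are no part of the job. There is more than one size of the part that bears load_mid; the job needs the larger. Of the things that look like the part that bears rod_grip, the larger one is meant.

How it is judged:
By the outcome, as a careful person would: the job done as asked, in the order asked, and still so for the second after the job is handed in, with the robot touching nothing.
It also fails if it takes over 61 s, if anything falls off the work surface, if the arm or the gripper's body presses on something with over 40 N, if the wrist force passes 120 N, or if a joint passes its speed limit or range.

## Working session

There is one attempt and no reset: what is moved stays moved. The work goes in short steps, Python scripts to look and compute and a shell command to move; the robot and the scene stay as the last step left them, time stands still between calls to the robot, and variables do not carry over. Pictures are saved under pics/ and viewed, and the job is handed in when it is done.

```bash
mkdir -p pics; ls; cat > h.py <<'E'
import numpy as np, cv2
from plant import env
def snap(name,fn):
    c=env.camera(name); cv2.imwrite('pics/'+fn+'.png',cv2.cvtColor(c['frame'],cv2.COLOR_RGB2BGR))
    np.savez('pics/'+fn+'.npz',**{k:np.array(v) for k,v in c.items()}); return c
def load(fn): return dict(np.load('pics/'+fn+'.npz'))
def f(c): return c['frame'].shape[0]/2/np.tan(np.radians(float(c['vfov']))/2)
def ray(c,u,v):
    R=np.array(c['R']);t=np.array(c['t']);d=R.T@np.array([(u-c['cx'])/f(c),(v-c['cy'])/f(c),1.]);return -R.T@t,d/np.linalg.norm(d)
def onz(c,u,v,z):
    o,d=ray(c,u,v);return o+d*(z-o[2])/d[2]
def tri(*obs):
    A=np.zeros((3,3));b=np.zeros(3);L=[]
    for c,u,v in obs:
        o,d=ray(c,u,v);P=np.eye(3)-np.outer(d,d);A+=P;b+=P@o;L.append((P,o))
    X=np.linalg.solve(A,b);return X,[np.linalg.norm(P@(X-o)) for P,o in L]
def proj(c,X):
    p=np.array(c['R'])@X+np.array(c['t']);return np.array([c['cx']+f(c)*p[0]/p[2],c['cy']+f(c)*p[1]/p[2]])
E
python3 - <<'E'
from h import *
for n in('side','top','wrist'):
    c=snap(n,n+'0');print(n,c['vfov'],c['cx'],c['cy'],np.round(-np.array(c['R']).T@c['t']),np.round(c['R'],2).tolist())
print(env.get_obs())
E
```

```text
pics
side 49.23450682561168 273.6618580925561 218.1369757799204 [ 475. -828.  952.] [[0.99, -0.11, -0.01], [-0.07, -0.64, -0.76], [0.08, 0.76, -0.65]]
top 47.99812866076447 278.52502315945605 208.40616892747124 [ 430.   78. 1296.] [[0.01, -1.0, 0.01], [-0.99, -0.01, -0.14], [0.14, -0.01, -0.99]]
wrist 67.56370219046813 276.8522236595679 202.95980173513502 [ 216. -511.  374.] [[0.26, -0.97, -0.0], [-0.92, -0.25, 0.29], [-0.28, -0.08, -0.96]]
{'t': 0.15, 'qpos': array([-7.96762471e+01,  2.01181375e+01,  9.46667971e+01, -4.39388671e-04,
        6.52662058e+01, -4.84699839e+00]), 'joint_velocities': array([-0.02306003, -0.12286817, -0.07109132, -0.04245594,  0.13827136,
        0.04517212]), 'tau': array([ 6.63432438e-04, -5.06253147e+01, -2.91502708e+01, -4.92733807e-05,
        3.30956129e-03,  6.46354215e-05]), 'tcp_pos': array([ 143.91399366, -530.58392622,  230.88505144]), 'ee_rot': array([-1.79996076e+02,  5.09912576e-02, -7.48290630e+01]), 'force': array([ 0.09113577,  0.32646817, -0.63331426]), 'ft_torque': array([ 0.00634464, -0.00667559,  0.02662346]), 'opening': 85.36537003686445}
```

View pics/side0.png

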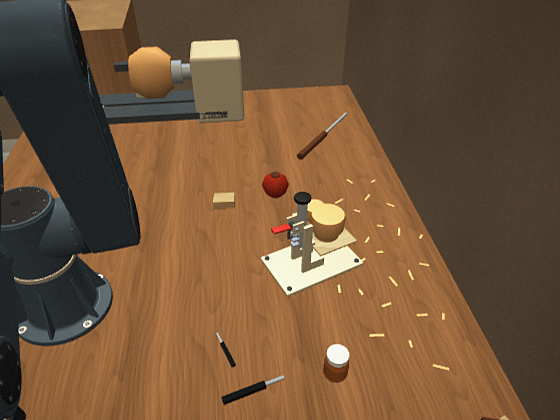

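View pics/top0.png

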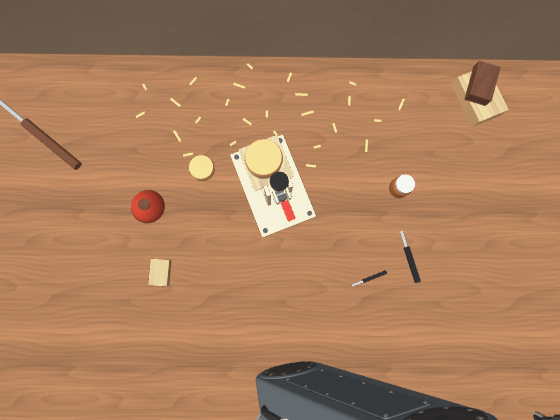

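View pics/wrist0.png

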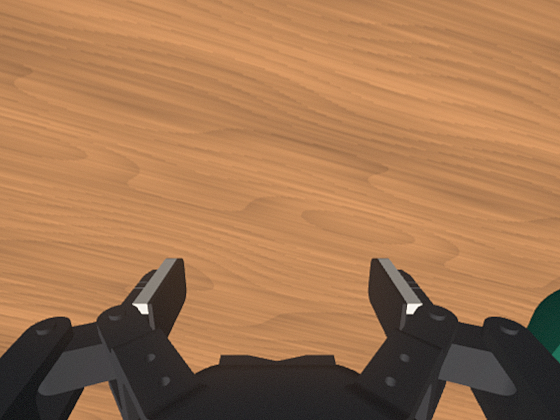

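The top view shows the larger rod at about (410,258) with its tip at (402,232). The small look-alike is at (370,278), the lift at (275,185), the red tail at (288,211) and the cap at (279,181). I'll enlarge these.

```bash
python3 - <<'E'
from h import *
def crop(fn,x0,y0,x1,y1,s,out):
    im=cv2.imread('pics/'+fn+'.png')[y0:y1,x0:x1];cv2.imwrite('pics/'+out+'.png',cv2.resize(im,None,fx=s,fy=s,interpolation=cv2.INTER_CUBIC))
crop('top0',220,125,330,245,5,'topl');crop('side0',250,170,380,300,4.6,'sidel')
T=load('top0');S=load('side0')
def rods(c,lab,box):
    im=c['frame'].astype(int);x0,y0,x1,y1=box
    m=np.zeros(im.shape[:2],np.uint8);m[y0:y1,x0:x1]=(im[y0:y1,x0:x1].max(2)<75)*255
    n,l,st,ce=cv2.connectedComponentsWithStats(m)
    for i in range(1,n):
        if st[i,4]>20:
            p=np.argwhere(l==i)[:,::-1].astype(np.float32);r=cv2.minAreaRect(p);print(lab,st[i,4],ce[i],r)
            b=cv2.boxPoints(r);print([np.round(onz(c,*q,7),1).tolist() for q in b], np.round(onz(c,*ce[i],7),1))
rods(T,'T',(340,220,440,300));rods(S,'S',(200,320,300,412))
# red tail
for c,l,b in((T,'T',(240,130,320,240)),(S,'S',(265,190,330,260))):
    h=cv2.cvtColor(c['frame'],cv2.COLOR_RGB2HSV);x0,y0,x1,y1=b
    m=((h[...,0]<6)|(h[...,0]>174))&(h[...,1]>190)&(h[...,2]>90);mm=np.zeros_like(m);mm[y0:y1,x0:x1]=m[y0:y1,x0:x1]
    p=np.argwhere(mm)[:,::-1].astype(np.float32);r=cv2.minAreaRect(p);print(l,len(p),r,cv2.boxPoints(r).tolist())
E
```

```text
T 204 [411.65196078 264.24509804] ((411.6380615234375, 264.27801513671875), (36.34912872314453, 5.587450981140137), 72.12130737304688)
[[502.6, -278.7, 7.0], [507.4, -293.5, 7.0], [414.0, -321.0, 7.0], [409.3, -306.4, 7.0]] [ 458.2 -300.     7. ]
T 74 [374.24324324 276.        ] ((374.2930908203125, 275.9827575683594), (2.7854299545288086, 24.697479248046875), 68.19859313964844)
[[416.7, -164.7, 7.0], [441.8, -227.5, 7.0], [434.9, -230.2, 7.0], [409.8, -167.4, 7.0]] [ 425.7 -197.2    7. ]
S 128 [227.5       354.1484375] ((227.50003051757812, 354.00006103515625), (26.385601043701172, 4.472135543823242), 63.43495178222656)
[[405.8, -167.6, 7.0], [415.6, -163.0, 7.0], [441.3, -230.5, 7.0], [431.9, -234.7, 7.0]] [ 423.9 -200.1    7. ]
S 372 [243.48655914 392.15591398] ((243.42051696777344, 392.0746154785156), (8.219229698181152, 46.400184631347656), 68.62937927246094)
[[405.2, -305.3, 7.0], [502.7, -275.5, 7.0], [507.7, -294.8, 7.0], [411.3, -323.6, 7.0]] [ 456.2 -300.3    7. ]
T 1 ((290.0, 206.0), (0.0, 0.0), 0.0) [[290.0, 206.0], [290.0, 206.0], [290.0, 206.0], [290.0, 206.0]]
S 139 ((278.2182922363281, 210.2027587890625), (43.184993743896484, 19.100078582763672), 82.69424438476562) [[266.0, 189.99996948242188], [284.94500732421875, 187.57113647460938], [290.43658447265625, 230.40554809570312], [271.4915771484375, 232.83438110351562]]
```

View pics/topl.png

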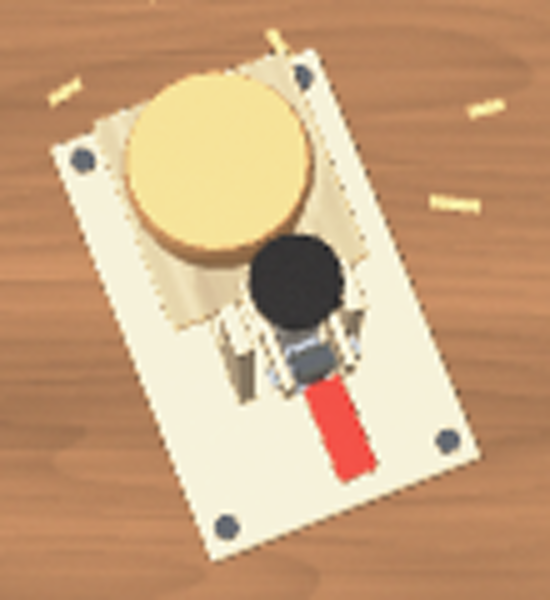

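View pics/sidel.png

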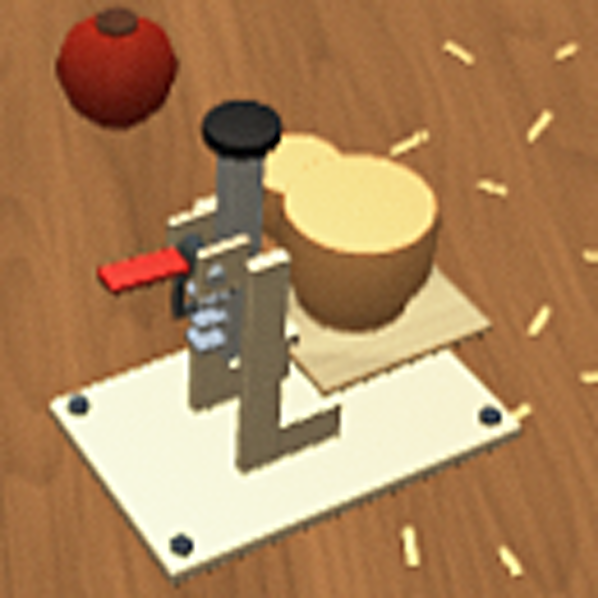

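```bash
python3 - <<'E'
from h import *
T=load('top0');S=load('side0')
tp=lambda x,y:((x+.5)/5+220-.5,(y+.5)/5+125-.5)
sp=lambda x,y:((x+.5)/4.6+250-.5,(y+.5)/4.6+170-.5)
# base corners top surface
ct=[(52,148),(315,50),(480,457),(213,562)]
C=[onz(T,*tp(*q),12) for q in ct];print('base',np.round(C,1).tolist())
print([np.linalg.norm(C[i]-C[(i+1)%4]).round(1) for i in range(4)])
cs=[(52,404),(174,575),(521,428)]
D=[onz(S,*sp(*q),12) for q in cs];print('baseS',np.round(D,1).tolist())
mid=(C[2]+C[3])/2; far=(C[0]+C[1])/2; ex=(far-mid);ex/=np.linalg.norm(ex); o=mid+60*ex;o2=far-190*ex
print('yaw',np.degrees(np.arctan2(ex[1],ex[0])),o,o2)
# tail end
print('tail end +y?',tri((T,*tp(343,483)),(S,*sp(98,271))),tri((T,*tp(377,464)),(S,*sp(113,288))))
print('tail root',tri((T,*tp(306,388)),(S,*sp(173,251))),tri((T,*tp(341,376)),(S,*sp(188,268))))
print('cap',tri((T,*tp(296,281)),(S,*sp(241,129))))
for n,u,v,z in(('vase',148,206,50),('jar',405,184,75),('off',159,272,30)):print(n,onz(T,u,v,z))
E
```

```text
base [[758.9, 200.4, 12.0], [817.0, 54.0, 12.0], [587.5, -38.1, 12.0], [528.6, 107.7, 12.0]]
[np.float64(157.4), np.float64(247.3), np.float64(157.3), np.float64(248.3)]
baseS [[529.3, 106.0, 12.0], [587.5, -39.8, 12.0], [815.4, 52.4, 12.0]]
yaw 21.891459392296962 [613.72087259  57.18028781  12.        ] [611.65636402  56.35071814  12.        ]
tail end +y? (array([554.00254024,  42.31763671, 177.14688715]), [np.float64(0.2178624177924848), np.float64(0.2178624177926647)]) (array([561.87510471,  26.16853598, 178.41813777]), [np.float64(1.4645112911875622), np.float64(1.4645112911874931)])
tail root (array([599.33183515,  60.2362245 , 172.07233728]), [np.float64(1.3232672490578512), np.float64(1.3232672490577875)]) (array([605.35955247,  43.43640671, 173.39404187]), [np.float64(1.1065080322322145), np.float64(1.1065080322323153)])
cap (array([636.29547041,  66.35255086, 250.89823417]), [np.float64(1.1687480813223374), np.float64(1.168748081322441)])
vase [605.54267439 411.46652409  50.        ]
jar [ 667.12943221 -268.94496996   75.        ]
off [431.88307882 379.70482205  30.        ]
```

```bash
cat >> h.py <<'E'
from scipy.spatial.transform import Rotation as Ro
def go(p,yaw=None,roll=180,pitch=0):
    o=env.get_obs();R=Ro.from_euler('xyz',o['ee_rot'],degrees=True)
    d=R.inv().apply(np.array(p)-o['tcp_pos'])/10
    G=Ro.from_euler('xyz',[roll,pitch,o['ee_rot'][2] if yaw is None else yaw],degrees=True)
    print('turn',np.round((R.inv()*G).as_rotvec(degrees=True),2),'shift cm',np.round(d,2),'t',round(o['t'],2),'F',np.round(o['force'],1),'tcp',np.round(o['tcp_pos'],1),np.round(o['ee_rot'],1),'op',round(o['opening'],1))
E
python3 -c "
from h import *
go((490.6,-290.2,130),-73.4)"
```

```text
turn [-0.    0.05 -1.43] shift cm [-14.12 -39.75  10.1 ] t 0.15 F [ 0.1  0.3 -0.6] tcp [ 143.9 -530.6  230.9] [-1.80e+02  1.00e-01 -7.48e+01] op 85.4
```

```bash
python3 -m handwheel '[[[0,0,0],[-3,-9,2],0.6],[[0,0,0],[-6,-17,4],0.6],[[0,0,0],[-8,-23,6],0.6],[[0,0,-1],[-10,-28,8],0.6],[[0,0,-1],[-12,-33,9],0.6],[[0,0,-1.4],[-13,-37,10],0.6],[[0,0,-1.4],[-14.1,-39.7,10.1],0.6],[[0,0,-1.4],[-14.1,-39.7,10.1],0.6],[[0,0,-1.4],[-14.1,-39.7,10.1],0.6],[[0,0,-1.4],[-14.1,-39.7,10.1],0.6],[[0,0,-1.4],[-14.1,-39.7,10.1],0.6],[[0,0,-1.4],[-14.1,-39.7,10.1],0.6],[[0,0,-1.4],[-14.1,-39.7,10.1],0.6],[[0,0,-1.4],[-14.1,-39.7,10.1],0.6]]' 80; python3 -c "
from h import *
go((490.6,-290.2,130),-73.4); snap('wrist','w1')"
```

```text
t: 1.32
tcp_pos: [489.6, -290.9, 130.1]
ee_rot: [180.0, 0.1, -73.4]
force: [0.1, -0.7, -1.1]
opening: 51.2
turn [ 0.01  0.06 -0.04] shift cm [-0.04 -0.12  0.01] t 1.32 F [ 0.1 -0.7 -1.1] tcp [ 489.6 -290.9  130.1] [ 1.80e+02  1.00e-01 -7.34e+01] op 51.2
```

View pics/w1.png

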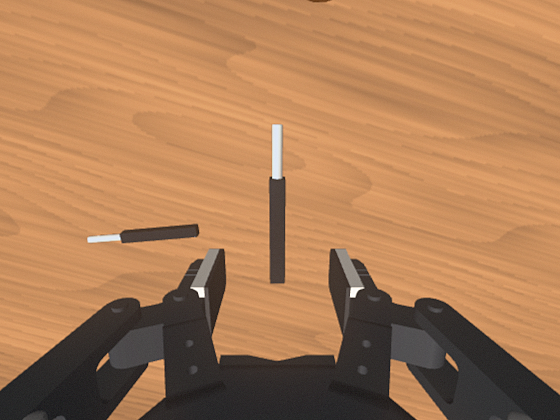

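The wrist view shows the big rod upright, with its tip at (277.5,125), handle front at (277,178) and handle rear at (278,283). The small rod is off to the left.

```bash
python3 - <<'E'
from h import *
W=load('w1');T=load('top0');S=load('side0')
for u,v,z in((277.5,125,7),(277,178,14),(277,178,7),(278,283,10)):print(onz(W,u,v,z))
# height of handle centroid region: front end in W vs top & side
print('centroid',tri((T,411.65,264.25),(S,243.49,392.16)))
o=W['frame'].astype(int)
m=((o.max(2)<75)*255).astype(np.uint8);m[:,:260]=0;m[:,295:]=0;m[:170]=0;m[290:]=0
p=np.argwhere(m>0)[:,::-1].astype(np.float32);r=cv2.minAreaRect(p);print(r);c=p.mean(0)
print('W cent',c,tri((T,411.65,264.25),(S,243.49,392.16),(W,*c)))
go((490.6,-290.2,2),-73.4)
E
```

```text
[ 547.4503792  -273.37293895    7.        ]
[ 506.1431989  -285.24797578   14.        ]
[ 504.6448605  -285.68348706    7.        ]
[ 407.881833   -315.47810267   10.        ]
centroid (array([ 457.19044304, -300.11817283,    6.75663069]), [np.float64(1.0139639589567304), np.float64(1.0139639589566947)])
((277.0, 229.5), (105.0, 14.0), 90.0)
W cent [277.423   230.37372] (array([ 457.37672571, -300.0625355 ,    6.26400435]), [np.float64(0.8489714765087301), np.float64(1.2156978678594468), np.float64(0.3993013200398982)])
turn [ 0.    0.04 -0.08] shift cm [-0.06 -0.14 12.83] t 1.37 F [-0.9  1.  -0.7] tcp [ 489.4 -291.2  130.3] [180.    0.  -73.5] op 51.1
```

```bash
python3 -m handwheel '[[[0,0,0],[0,-0.1,3],0.5],[[0,0,0],[0,-0.1,6],0.45],[[0,0,0],[-0.05,-0.1,9],0.4],[[0,0,0],[-0.05,-0.1,11],0.4],[[0,0,0],[-0.05,-0.1,12],0.4],[[0,0,0],[-0.05,-0.1,12.5],0.4],[[0,0,0],[-0.05,-0.1,12.7],0.4],[[0,0,0],[-0.05,-0.1,12.7],0.4],[[0,0,0],[-0.05,-0.1,12.7],0],[[0,0,0],[-0.05,-0.1,12.7],0],[[0,0,0],[-0.05,-0.1,12.7],0],[[0,0,0],[-0.05,-0.1,12.7],0],[[0,0,0],[-0.05,-0.1,12.7],0],[[0,0,0],[-0.05,-0.1,12.7],0],[[0,0,0],[-0.05,-0.1,12.7],0],[[0,0,0],[-0.05,-0.1,12.7],0]]' 90; python3 -c "
from h import *
go((490.6,-290.2,130),-73.4); snap('wrist','w2')"
```

```text
t: 2.7
tcp_pos: [490.7, -290.7, 4.8]
ee_rot: [-179.9, -0.0, -73.5]
force: [-2.4, 2.1, 8.7]
opening: 11.0
turn [-0.05 -0.03 -0.08] shift cm [ -0.05  -0.02 -12.52] t 2.7 F [-2.4  2.1  8.7] tcp [ 490.7 -290.7    4.8] [-179.9   -0.   -73.5] op 11.0
```

View pics/w2.png

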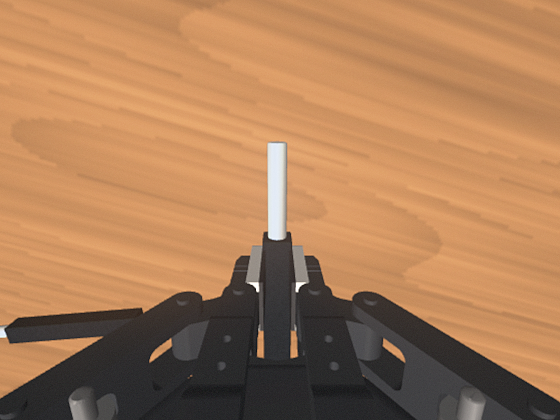

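```bash
python3 -m handwheel '[[[0,0,0],[0,0,-1],0],[[0,0,0],[0,0,-3],0],[[0,0,0],[0,0,-6],0],[[0,0,0],[0,0,-9.5],0],[[0,0,0],[0,0,-12.5],0],[[0,0,0],[0,0,-13.5],0],[[0,0,0],[0,0,-13.5],0],[[0,0,0],[0,0,-13.5],0]]'; python3 -c "
from h import *
go((604,-50.2,148),21.9); snap('wrist','w3');snap('side','s3')"
```

```text
t: 3.42
tcp_pos: [490.4, -290.5, 139.7]
ee_rot: [-179.9, -0.0, -73.5]
force: [0.3, 0.5, -2.6]
opening: 10.8
turn [-1.000e-02 -9.000e-02 -9.538e+01] shift cm [-19.81 -17.73  -0.83] t 3.42 F [ 0.3  0.5 -2.6] tcp [ 490.4 -290.5  139.7] [-179.9   -0.   -73.5] op 10.8
```

View pics/w3.png

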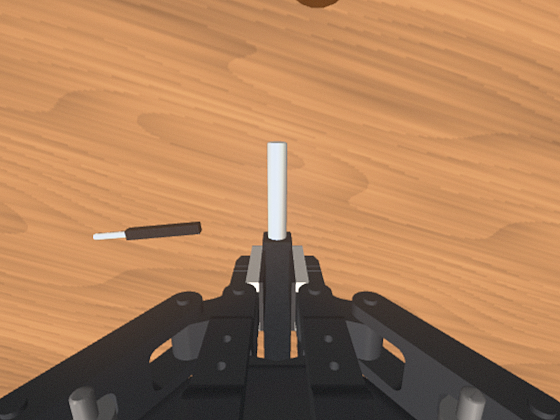

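View pics/s3.png

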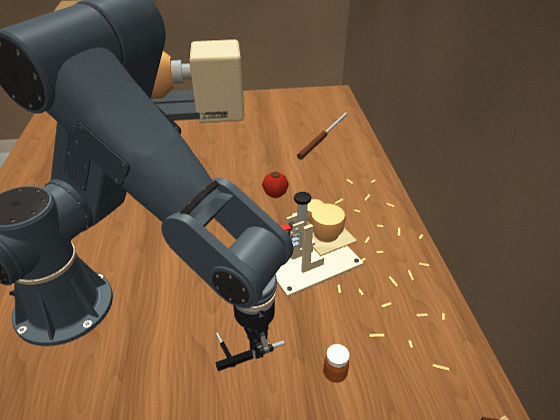

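```bash
python3 -m handwheel '[[[0,0,-5],[-1,-0.8,-0.1],0],[[0,0,-11],[-2.5,-2,-0.2],0],[[0,0,-17],[-4,-3.5,-0.3],0],[[0,0,-24],[-5.5,-5,-0.4],0],[[0,0,-31],[-7,-6.5,-0.5],0],[[0,0,-38],[-8.5,-8,-0.6],0],[[0,0,-45],[-10,-9.5,-0.8],0],[[0,0,-52],[-12,-11,-0.8],0],[[0,0,-59],[-14,-12.5,-0.8],0],[[0,0,-66],[-15.5,-14,-0.8],0],[[0,0,-73],[-17,-15.5,-0.8],0],[[0,0,-80],[-18.5,-16.7,-0.8],0],[[0,0,-87],[-19.5,-17.5,-0.8],0],[[0,0,-92],[-19.8,-17.7,-0.8],0],[[0,0,-95.4],[-19.8,-17.7,-0.8],0],[[0,0,-95.4],[-19.8,-17.7,-0.8],0],[[0,0,-95.4],[-19.8,-17.7,-0.8],0]]'; python3 -c "
from h import *
go((585.4,-3.8,148),21.9); snap('wrist','w4');snap('side','s4');snap('top','t4')"
```

```text
t: 4.93
tcp_pos: [602.6, -49.9, 144.9]
ee_rot: [-179.8, 0.2, 21.8]
force: [-0.5, 0.1, -1.0]
opening: 10.8
turn [-0.16  0.15 -0.1 ] shift cm [ 0.12 -4.92 -0.3 ] t 4.93 F [-0.5  0.1 -1. ] tcp [602.6 -49.9 144.9] [-179.8    0.2   21.8] op 10.8
```

View pics/w4.png

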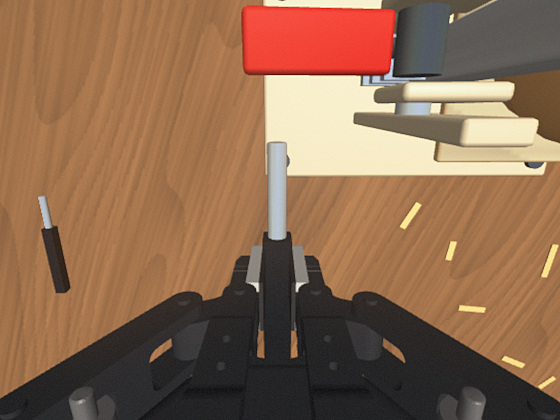

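View pics/s4.png

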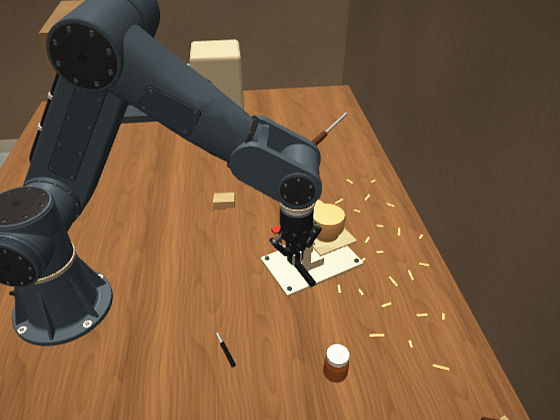

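View pics/t4.png

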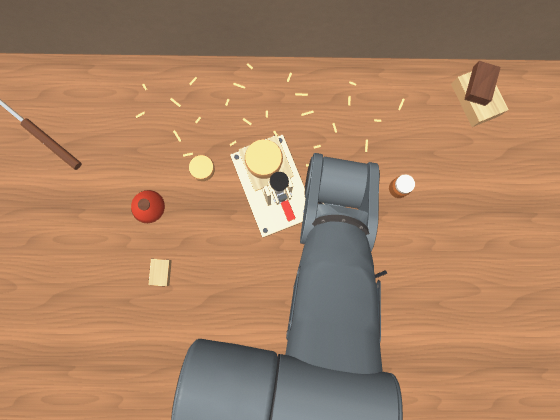

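The wrist view shows the tail end edge at x≈244 (corners (244,8) and (247,72)) and the rod tip at (277,143), in line with the tail's outer part. The rod hasn't shifted in the grip.

```bash
python3 - <<'E'
from h import *
W=load('w4');T=load('t4');S=load('side0');T0=load('top0')
tp=lambda x,y:((x+.5)/5+220-.5,(y+.5)/5+125-.5)
sp=lambda x,y:((x+.5)/4.6+250-.5,(y+.5)/4.6+170-.5)
o=np.array([612.7,56.8,0]);a=np.radians(21.9);Rl=np.array([[np.cos(a),np.sin(a),0],[-np.sin(a),np.cos(a),0],[0,0,1]])
L=lambda X:np.round(Rl@(X-o),1)
r=tri((W,245,8),(T0,*tp(343,483)),(S,*sp(98,271)));print('end far',L(r[0]),r[1])
r=tri((W,247,73),(T0,*tp(377,464)),(S,*sp(113,288)));print('end near',L(r[0]),r[1])
r=tri((W,390,73),(T0,*tp(341,376)),(S,*sp(188,268)));print('root near',L(r[0]),r[1])
print('tip',L(onz(W,277,143,147+4.5)),L(onz(W,277,143,147)))
print('tcp',L(env.get_obs()['tcp_pos']))
for u,v in((462,126),(530,120)):print('cheek top front',L(onz(W,u,v,187)))
E
```

```text
end far [-59.3   9.  176.6] [np.float64(0.8819182142053316), np.float64(0.7020792695247553), np.float64(0.46141117220358635)]
end near [-58.5  -9.4 178.3] [np.float64(0.10890980083513895), np.float64(1.4151552702088077), np.float64(1.5151048927405384)]
root near [-11.4  -9.4 173.4] [np.float64(0.8689414166195069), np.float64(0.8971765003045559), np.float64(1.4383540159064232)]
tip [-48.8 -34.7 151.5] [-48.8 -35.2 147. ]
tcp [-49.  -95.7 145.8]
cheek top front [  9.  -25.8 187. ]
cheek top front [ 29.7 -24.  187. ]
```

```bash
python3 -m handwheel '[[[0,0,0],[0.1,-0.5,0],0],[[0,0,0],[0.1,-1.5,0],0],[[0,0,0],[0.1,-2.5,0],0],[[0,0,0],[0.1,-3.5,0],0],[[0,0,0],[0.1,-4.4,0],0],[[0,0,0],[0.1,-4.9,0],0],[[0,0,0],[0.1,-4.9,0],0],[[0,0,0],[0.1,-4.9,0],0]]'; python3 -c "
from h import *
go((585.4,-3.8,148),21.9); snap('wrist','w5');snap('side','s5')"
```

```text
t: 5.75
tcp_pos: [585.7, -4.0, 146.1]
ee_rot: [-179.9, 0.1, 21.8]
force: [-0.4, -0.5, -1.9]
opening: 11.0
turn [-0.1   0.06 -0.06] shift cm [-0.02 -0.03 -0.19] t 5.75 F [-0.4 -0.5 -1.9] tcp [585.7  -4.  146.1] [-1.799e+02  1.000e-01  2.180e+01] op 11.0
```

View pics/w5.png

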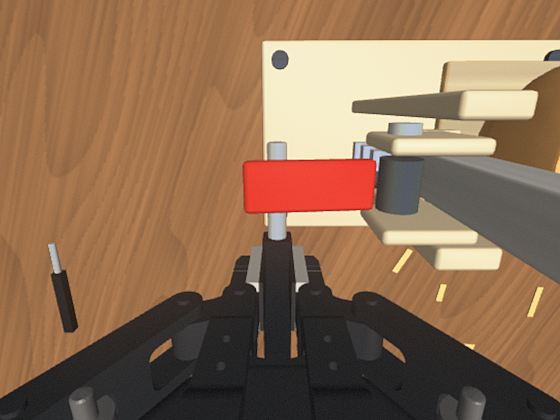

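View pics/s5.png

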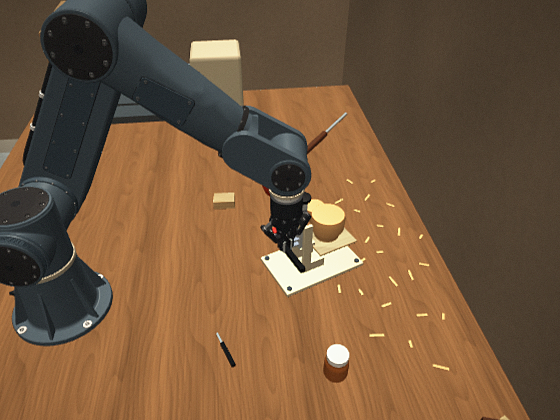

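The rod now lies under the tail near its end, and the tip sticks out on the far side at (277,143). I'll raise it slowly.

```bash
python3 -m handwheel '[[[0,0,0],[0,0,-0.3],0],[[0,0,0],[0,0,-0.7],0],[[0,0,0],[0,0,-1.1],0],[[0,0,0],[0,0,-1.4],0],[[0,0,0],[0,0,-1.5],0],[[0,0,0],[0,0,-1.5],0]]'; python3 -m handwheel '[[[0,0,0],[0,0,-0.05],0],[[0,0,0],[0,0,-0.1],0],[[0,0,0],[0,0,-0.15],0],[[0,0,0],[0,0,-0.2],0]]';python3 -m handwheel '[[[0,0,0],[0,0,-0.05],0],[[0,0,0],[0,0,-0.1],0],[[0,0,0],[0,0,-0.15],0],[[0,0,0],[0,0,-0.2],0]]'; python3 -m handwheel '[[[0,0,0],[0,0,-0.05],0],[[0,0,0],[0,0,-0.1],0],[[0,0,0],[0,0,-0.15],0],[[0,0,0],[0,0,-0.2],0]]'; python3 -m handwheel '[[[0,0,0],[0,0,-0.05],0],[[0,0,0],[0,0,-0.1],0],[[0,0,0],[0,0,-0.15],0],[[0,0,0],[0,0,-0.2],0]]'
```

```text
t: 6.35
tcp_pos: [586.1, -4.7, 161.4]
ee_rot: [-179.9, 0.0, 21.8]
force: [-0.3, -0.3, -1.3]
opening: 10.9
t: 6.68
tcp_pos: [586.0, -4.7, 163.3]
ee_rot: [-179.9, 0.0, 21.8]
force: [-0.2, -0.2, -0.5]
opening: 11.3
t: 7.02
tcp_pos: [585.9, -4.7, 165.2]
ee_rot: [-179.9, 0.1, 21.8]
force: [0.9, 0.0, -3.9]
opening: 11.1
t: 7.35
tcp_pos: [585.9, -4.6, 167.1]
ee_rot: [-179.9, 0.1, 21.8]
force: [1.6, 0.1, -4.6]
opening: 11.1
t: 7.68
tcp_pos: [586.0, -4.6, 169.2]
ee_rot: [-179.9, 0.0, 21.8]
force: [1.6, 1.3, -3.6]
opening: 10.7
```

```bash
for i in 1 2 3 ; do python3 -m handwheel '[[[0,0,0],[0,0,-0.06],0],[[0,0,0],[0,0,-0.12],0],[[0,0,0],[0,0,-0.18],0],[[0,0,0],[0,0,-0.24],0],[[0,0,0],[0,0,-0.30],0],[[0,0,0],[0,0,-0.36],0]]'; done; python3 -c "
from h import *
go((585.4,-3.8,148),21.9); snap('wrist','w6');snap('side','s6')"
```

```text
t: 8.18
tcp_pos: [585.9, -4.6, 172.8]
ee_rot: [-179.9, 0.1, 21.8]
force: [0.8, 0.1, -4.1]
opening: 11.3
t: 8.68
tcp_pos: [585.9, -4.6, 176.5]
ee_rot: [-179.9, 0.1, 21.8]
force: [1.1, 0.4, -4.3]
opening: 10.9
t: 9.18
tcp_pos: [585.9, -4.6, 180.1]
ee_rot: [-179.9, 0.1, 21.8]
force: [0.7, 0.0, -3.9]
opening: 11.1
turn [-0.1   0.06 -0.11] shift cm [-0.01 -0.09  3.21] t 9.18 F [ 0.7  0.  -3.9] tcp [585.9  -4.6 180.1] [-1.799e+02  1.000e-01  2.180e+01] op 11.1
```

View pics/w6.png

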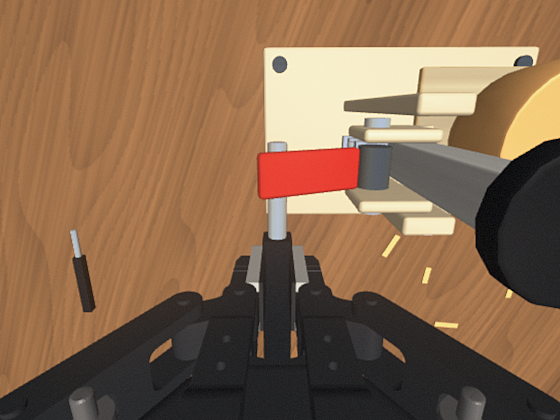

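```bash
python3 -m handwheel '[[[0,0,0],[0,0,-0.06],0],[[0,0,0],[0,0,-0.12],0],[[0,0,0],[0,0,-0.18],0],[[0,0,0],[0,0,-0.24],0],[[0,0,0],[0,0,-0.30],0],[[0,0,0],[0,0,-0.36],0],[[0,0,0],[0,0,-0.42],0],[[0,0,0],[0,0,-0.48],0],[[0,0,0],[0,0,-0.54],0]]'; python3 -m handwheel '[[[0,0,0],[0,0,-0.05],0],[[0,0,0],[0,0,-0.1],0]]'; python3 -m handwheel '[[[0,0,0],[0,0,-0.04],0],[[0,0,0],[0,0,-0.08],0]]';  python3 -m handwheel '[[[0,0,0],[0,0,-0.04],0],[[0,0,0],[0,0,-0.08],0]]';  python3 -c "
from h import *
go((585.4,-3.8,148),21.9); snap('wrist','w7');snap('side','s7')"
```

```text
t: 10.03
tcp_pos: [585.9, -4.6, 185.6]
ee_rot: [-179.9, 0.1, 21.8]
force: [0.4, 0.6, -4.4]
opening: 11.1
t: 10.2
tcp_pos: [585.9, -4.7, 186.7]
ee_rot: [-179.9, 0.1, 21.8]
force: [1.2, 0.3, -4.3]
opening: 11.1
t: 10.37
tcp_pos: [585.9, -4.7, 187.5]
ee_rot: [-179.9, 0.1, 21.8]
force: [1.1, 0.0, -4.5]
opening: 10.9
t: 10.53
tcp_pos: [585.9, -4.6, 188.4]
ee_rot: [-179.9, 0.1, 21.8]
force: [0.2, 0.5, -4.9]
opening: 10.9
turn [-0.1   0.06 -0.1 ] shift cm [-0.01 -0.09  4.04] t 10.53 F [ 0.2  0.5 -4.9] tcp [585.9  -4.6 188.4] [-1.799e+02  1.000e-01  2.180e+01] op 10.9
```

View pics/w7.png

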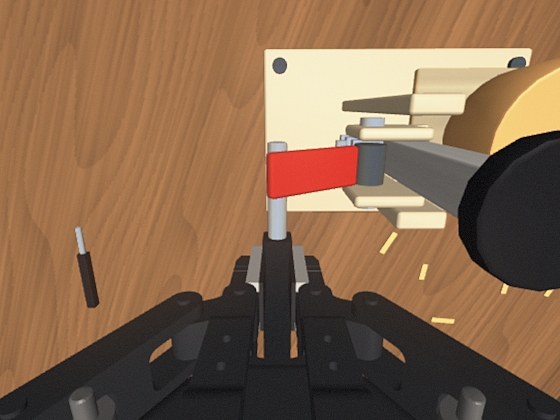

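```bash
python3 -m handwheel '[[[0,0,0],[0,0,-0.03],0]]';python3 -m handwheel '[[[0,0,0],[0,0,-0.03],0]]';python3 -m handwheel '[[[0,0,0],[0,0,-0.03],0]]';python3 -m handwheel '[[[0,0,0],[0,0,-0.02],0]]'
```

```text
t: 10.72
tcp_pos: [585.8, -4.7, 188.7]
ee_rot: [-179.9, 0.1, 21.8]
force: [0.1, 0.5, -3.6]
opening: 10.8
t: 10.8
tcp_pos: [585.9, -4.7, 189.0]
ee_rot: [-179.9, 0.1, 21.8]
force: [-0.2, 1.1, -3.4]
opening: 11.0
t: 10.88
tcp_pos: [585.8, -4.7, 189.3]
ee_rot: [-179.9, 0.1, 21.8]
force: [-0.0, 0.3, -4.2]
opening: 10.9
t: 10.97
tcp_pos: [585.8, -4.7, 189.5]
ee_rot: [-179.9, 0.1, 21.8]
force: [-0.5, 0.6, -4.6]
opening: 10.9
```

```bash
python3 -m handwheel '[[[0,0,0],[0,0,0.1],0],[[0,0,0],[0,0,0.3],0],[[0,0,0],[0,0,0.8],0],[[0,0,0],[0,0,1.5],0],[[0,0,0],[0,0,2.2],0],[[0,0,0],[0,0.6,2.5],0],[[0,0,0],[0,1.8,2.5],0],[[0,0,0],[0,3.2,2.5],0],[[0,0,0],[0,4.6,2.5],0],[[0,0,0],[0,5.6,2.5],0],[[0,0,0],[0,6,2.5],0],[[0,0,0],[0,6,2.5],0]]'; python3 -c "
from h import *
go((520,-240,140),-73); snap('wrist','w8');snap('side','s8')"
```

```text
t: 11.97
tcp_pos: [608.4, -61.7, 164.4]
ee_rot: [-179.9, 0.1, 21.7]
force: [-0.9, 0.0, -0.5]
opening: 11.5
turn [-2.000e-02  1.200e-01  9.471e+01] shift cm [-14.81  13.3    2.44] t 11.97 F [-0.9  0.  -0.5] tcp [608.4 -61.7 164.4] [-1.799e+02  1.000e-01  2.170e+01] op 11.5
```

View pics/w8.png

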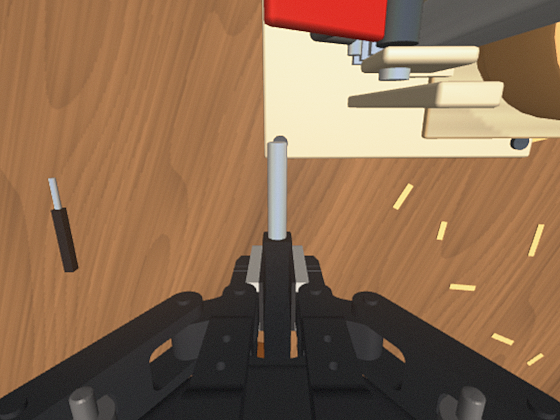

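```bash
python3 -c "
from h import *
go((565,-170,15),21.7)"
```

```text
turn [-0.11  0.07  0.08] shift cm [-8.04  8.61 14.93] t 12.07 F [ 0.2 -0.9 -2. ] tcp [608.  -60.4 164.4] [-1.799e+02  1.000e-01  2.180e+01] op 11.1
```

```bash
python3 -m handwheel '[[[0,0,0],[-0.8,1.5,0.2],0],[[0,0,0],[-2.5,3.5,1.5],0],[[0,0,0],[-4,5.5,4],0],[[0,0,0],[-6,7.5,7],0],[[0,0,0],[-7.5,8.5,10],0],[[0,0,0],[-8,8.6,12.5],0],[[0,0,0],[-8,8.6,14],0],[[0,0,0],[-8,8.6,14.9],0],[[0,0,0],[-8,8.6,14.9],0],[[0,0,0],[-8,8.6,14.9],0]]'; python3 -c "
from h import *
go((565,-170,4.8),21.7)"
```

```text
t: 12.9
tcp_pos: [565.8, -169.3, 15.8]
ee_rot: [-179.9, 0.1, 21.8]
force: [-0.1, -1.4, -0.1]
opening: 10.8
turn [-0.1   0.05  0.12] shift cm [-0.1   0.04  1.1 ] t 12.9 F [-0.1 -1.4 -0.1] tcp [ 565.8 -169.3   15.8] [-1.799e+02  1.000e-01  2.180e+01] op 10.8
```

```bash
python3 -m handwheel '[[[0,0,0],[0,0,0.3],0],[[0,0,0],[0,0,0.6],0],[[0,0,0],[0,0,0.8],0],[[0,0,0],[0,0,1.0],0],[[0,0,0],[0,0,1.08],0],[[0,0,0],[0,0,1.08],0],[[0,0,0],[0,0,1.08],0]]';  python3 -m handwheel '[[[0,0,0],[0,0,0.0],0.2],[[0,0,0],[0,0,0.0],0.4],[[0,0,0],[0,0,0.0],0.5],[[0,0,0],[0,0,0.0],0.5],[[0,0,0],[0,0,0.0],0.5],[[0,0,0],[0,0,-1],0.5],[[0,0,0],[0,0,-4],0.5],[[0,0,0],[0,0,-8],0.5],[[0,0,0],[0,0,-12],0.5],[[0,0,0],[0,0,-16],0.5],[[0,0,0],[0,0,-18],0.5],[[0,0,0],[0,0,-18],0.5]]'; python3 -c "
from h import *
go((565,-170,4.8),21.7);snap('wrist','w9');snap('side','s9');snap('top','t9')"
```

```text
t: 13.48
tcp_pos: [565.8, -169.3, 5.1]
ee_rot: [-179.9, 0.1, 21.8]
force: [0.0, -0.3, -1.3]
opening: 10.7
t: 14.48
tcp_pos: [568.1, -170.3, 191.2]
ee_rot: [179.7, -0.3, 21.8]
force: [0.8, -1.1, 1.2]
opening: 42.7
turn [ 0.25 -0.32  0.12] shift cm [-0.38 -0.22 18.64] t 14.48 F [ 0.8 -1.1  1.2] tcp [ 568.1 -170.3  191.2] [179.7  -0.3  21.8] op 42.7
```

View pics/w9.png

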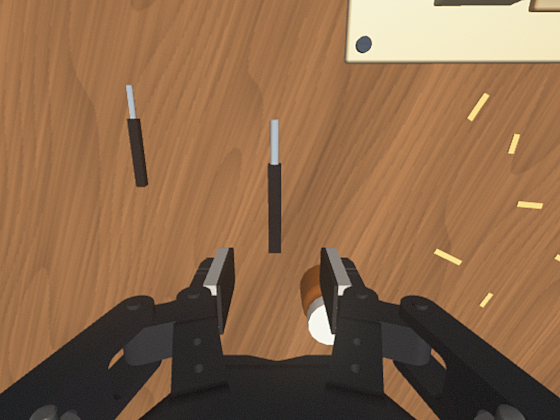

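View pics/s9.png

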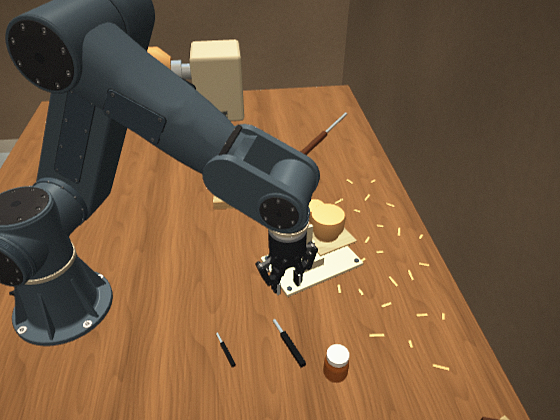

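View pics/t9.png

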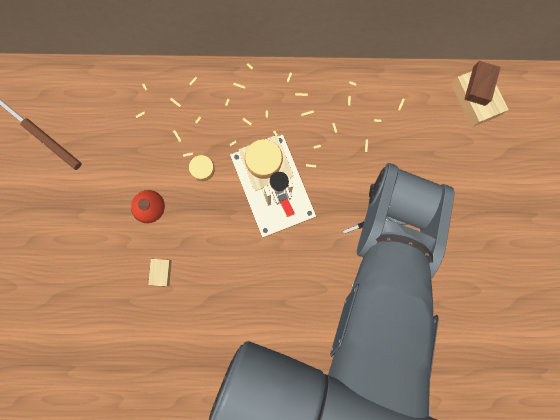

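The rod lies flat on the bench at about (275,185) in the wrist view, pointing toward the lift. The jar, small rod and offcut haven't moved. Next I'll go above the cap with the fingers shut.

```bash
python3 -c "
from h import *
go((605,-20,300),21.8)"
```

```text
turn [-0.13  0.08  0.02] shift cm [  9.19 -12.43 -11.51] t 14.63 F [-0.6 -0.5 -0.4] tcp [ 565.6 -169.4  184.7] [-1.799e+02  1.000e-01  2.180e+01] op 42.6
```

```bash
python3 -m handwheel '[[[0,0,0],[0,0,-3],0],[[0,0,0],[1,-1,-6.5],0],[[0,0,0],[3,-4,-9.5],0],[[0,0,0],[5,-7,-11.5],0],[[0,0,0],[7.5,-10,-11.5],0],[[0,0,0],[9,-12.2,-11.5],0],[[0,0,0],[9.2,-12.4,-11.5],0],[[0,0,0],[9.2,-12.4,-11.5],0],[[0,0,0],[9.2,-12.4,-11.5],0]]' 60; python3 -c "
from h import *
go((605,-20,300),21.8);snap('wrist','w10')"
```

```text
t: 15.38
tcp_pos: [604.7, -20.5, 298.5]
ee_rot: [-179.8, 0.2, 21.8]
force: [-0.7, -0.2, -0.0]
opening: -0.2
turn [-0.18  0.22  0.04] shift cm [ 0.04 -0.04 -0.15] t 15.38 F [-0.7 -0.2 -0. ] tcp [604.7 -20.5 298.5] [-179.8    0.2   21.8] op -0.2
```

View pics/w10.png

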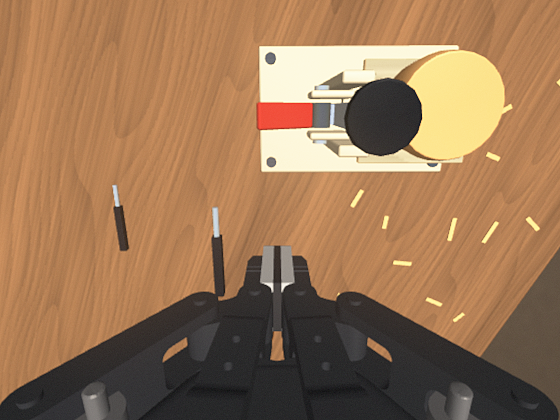

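The view shows the cap at (384,117), the raised red tail ending at x≈257 (corners (258,103) and (257,129)), and the bowl at (454,105). The rod is at (217,250).

```bash
python3 - <<'E'
from h import *
W=load('w10');T=load('t9');T0=load('top0');W4=load('w4')
o=np.array([612.7,56.8,0]);a=np.radians(21.9);Rl=np.array([[np.cos(a),np.sin(a),0],[-np.sin(a),np.cos(a),0],[0,0,1]])
L=lambda X:np.round(Rl@(X-o),1)
def red(c,b):
    im=c['frame'].astype(int);m=((im[...,0]>150)&(im[...,1]<90)&(im[...,2]<90));x0,y0,x1,y1=b;mm=np.zeros(m.shape,np.uint8);mm[y0:y1,x0:x1]=m[y0:y1,x0:x1]*255
    k=np.argwhere(mm>0)[:,::-1].astype(np.float32);return cv2.boxPoints(cv2.minAreaRect(k))
def dark(c,b):
    im=c['frame'].astype(int);m=im.max(2)<60;x0,y0,x1,y1=b;mm=np.zeros(m.shape,np.uint8);mm[y0:y1,x0:x1]=m[y0:y1,x0:x1]*255
    cs=max(cv2.findContours(mm,0,2)[0],key=cv2.contourArea);return cv2.minEnclosingCircle(cs)
r=red(W,(245,90,320,140));t=red(T,(265,190,310,230));t0=red(T0,(265,190,310,230));print(r.tolist(),t.tolist(),t0.tolist())
ew=r[np.argsort(r[:,0])[:2]].mean(0);rw=r[np.argsort(r[:,0])[2:]].mean(0)
et=t[np.argsort(-t[:,1])[:2]].mean(0);rt=t[np.argsort(-t[:,1])[2:]].mean(0)
print('end',[L(x) if i==0 else x for i,x in enumerate(tri((W,*ew),(T,*et)))],'root',L(tri((W,*rw),(T,*rt))[0]))
cw,ctp=dark(W,(340,70,430,165)),dark(T,(265,168,295,192));print(cw,ctp)
X=tri((W,*cw[0]),(T,*ctp[0]));print('cap',X,L(X[0]),onz(W,*cw[0],255))
go((X[0][0],X[0][1],285),21.8)
E
```

```text
[[257.0, 103.0], [312.0, 103.0], [312.0, 129.0], [257.0, 129.0]] [[279.800048828125, 201.60003662109375], [286.60003662109375, 198.20004272460938], [293.800048828125, 212.60003662109375], [287.00006103515625, 216.00003051757812]] [[280.586181640625, 201.96551513671875], [287.310302734375, 199.27584838867188], [294.68963623046875, 217.72412109375], [287.96551513671875, 220.41378784179688]]
end [array([-50.1,   0.7, 215.9]), [np.float64(0.17540239675656175), np.float64(0.17540239675654415)]] root [-6.900e+00 -1.000e-01  1.707e+02]
((383.0, 116.5), 40.14047622680664) ((278.75, 180.875), 9.291393280029297)
cap (array([636.53176506,  67.01843777, 251.91999689]), [np.float64(0.8060168822403039), np.float64(0.8060168822404412)]) [ 25.9   0.6 251.9] [634.990877    67.28252507 255.        ]
turn [-0.17  0.19 -0.02] shift cm [ 6.22 -7.    1.38] t 15.43 F [-0.3 -0.   0. ] tcp [604.8 -21.1 298.8] [-179.8    0.2   21.8] op -0.2
```

The tail end is at lift x ≈ -50, which means about 0.54 rad above level, so the pawl stayed up. The cap centre is at (636,67). I'll move over it and press.

```bash
python3 -m handwheel '[[[0,0,0],[1.5,-1.5,0],0],[[0,0,0],[3.5,-4,0],0],[[0,0,0],[5.3,-6,0.4],0],[[0,0,0],[6.2,-7,1],0],[[0,0,0],[6.2,-7,1.6],0],[[0,0,0],[6.2,-7,2.2],0],[[0,0,0],[6.2,-7,2.8],0],[[0,0,0],[6.2,-7,3.2],0],[[0,0,0],[6.2,-7,3.5],0],[[0,0,0],[6.2,-7,3.5],0]]'; python3 -c "
from h import *
go((636,67,255),21.8);snap('wrist','w11');snap('side','s11')"
```

```text
t: 16.27
tcp_pos: [635.9, 66.2, 263.1]
ee_rot: [-179.8, 0.2, 21.7]
force: [-0.6, 0.2, -0.1]
opening: -0.2
turn [-0.18  0.24 -0.07] shift cm [ 0.04 -0.07  0.81] t 16.27 F [-0.6  0.2 -0.1] tcp [635.9  66.2 263.1] [-179.8    0.2   21.7] op -0.2
```

View pics/w11.png

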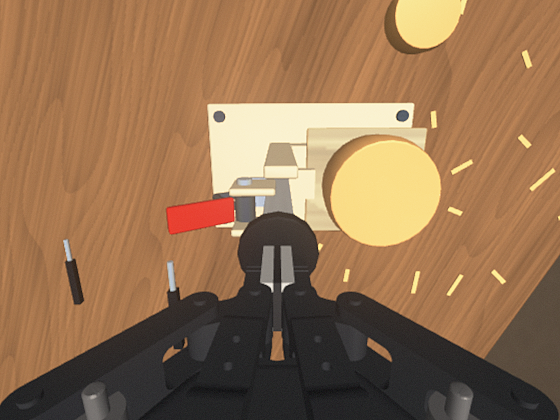

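View pics/s11.png

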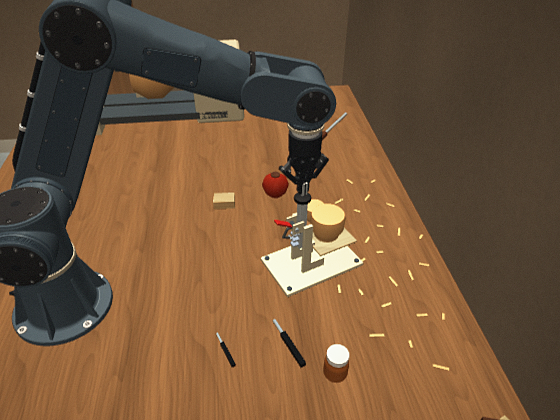

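The shut fingers are centred over the cap at (278,255), the tail is still up, and the bowl is on the platform. I'll press slowly.

```bash
python3 -m handwheel '[[[0,0,0],[0,0,0.2],0],[[0,0,0],[0,0,0.4],0],[[0,0,0],[0,0,0.55],0],[[0,0,0],[0,0,0.65],0],[[0,0,0],[0,0,0.75],0],[[0,0,0],[0,0,0.85],0],[[0,0,0],[0,0,0.95],0],[[0,0,0],[0,0,1.05],0]]'; python3 -m handwheel '[[[0,0,0],[0,0,0.1],0],[[0,0,0],[0,0,0.2],0],[[0,0,0],[0,0,0.3],0]]';python3 -m handwheel '[[[0,0,0],[0,0,0.1],0],[[0,0,0],[0,0,0.2],0],[[0,0,0],[0,0,0.3],0]]'
```

```text
t: 17.03
tcp_pos: [636.3, 66.6, 254.3]
ee_rot: [-179.9, 0.1, 21.8]
force: [-3.2, -0.1, 7.1]
opening: 0.2
t: 17.28
tcp_pos: [636.3, 66.6, 252.3]
ee_rot: [-179.9, 0.1, 21.8]
force: [-4.4, 0.6, 7.7]
opening: 0.3
t: 17.53
tcp_pos: [636.3, 66.6, 250.3]
ee_rot: [-179.9, 0.1, 21.8]
force: [-2.7, -0.2, 7.2]
opening: -0.1
```

```bash
for i in 1 2 3 4; do python3 -m handwheel '[[[0,0,0],[0,0,0.15],0],[[0,0,0],[0,0,0.3],0],[[0,0,0],[0,0,0.45],0],[[0,0,0],[0,0,0.6],0],[[0,0,0],[0,0,0.75],0],[[0,0,0],[0,0,0.9],0],[[0,0,0],[0,0,1.05],0]]'; done; python3 -c "
from h import *
snap('wrist','w12');snap('side','s12')"
```

```text
t: 18.12
tcp_pos: [636.3, 66.7, 240.7]
ee_rot: [-179.9, 0.0, 21.8]
force: [-3.5, 0.1, 6.6]
opening: -0.2
t: 18.7
tcp_pos: [636.3, 66.6, 231.2]
ee_rot: [-179.9, -0.0, 21.8]
force: [-3.6, -1.6, 8.1]
opening: -0.2
t: 19.28
tcp_pos: [636.3, 66.6, 221.6]
ee_rot: [-180.0, -0.0, 21.8]
force: [-3.8, -0.6, 7.6]
opening: -0.1
t: 19.87
tcp_pos: [636.3, 66.6, 211.9]
ee_rot: [-180.0, -0.1, 21.8]
force: [-3.5, -1.3, 7.2]
opening: -0.2
```

View pics/s12.png

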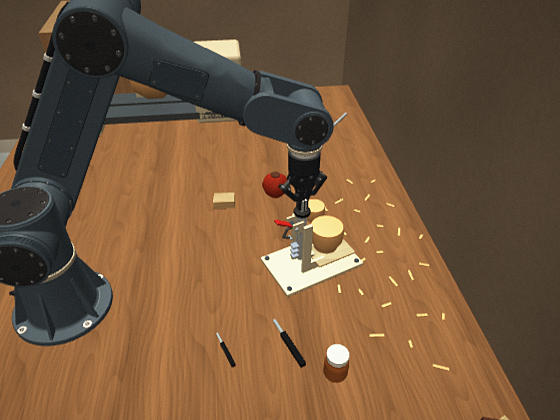

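The lift comes down smoothly at 7–8 N, with the tail up and the bowl standing. The last 17 mm goes slower, in smaller steps near the stop.

```bash
python3 -m handwheel '[[[0,0,0],[0,0,0.13],0],[[0,0,0],[0,0,0.26],0],[[0,0,0],[0,0,0.39],0],[[0,0,0],[0,0,0.52],0],[[0,0,0],[0,0,0.65],0],[[0,0,0],[0,0,0.78],0],[[0,0,0],[0,0,0.91],0],[[0,0,0],[0,0,1.04],0],[[0,0,0],[0,0,1.15],0],[[0,0,0],[0,0,1.25],0]]'; python3 -m handwheel '[[[0,0,0],[0,0,0.05],0],[[0,0,0],[0,0,0.1],0]]'; python3 -m handwheel '[[[0,0,0],[0,0,0.05],0],[[0,0,0],[0,0,0.1],0]]';  python3 -m handwheel '[[[0,0,0],[0,0,0.05],0]]'; python3 -m handwheel '[[[0,0,0],[0,0,0.04],0]]'
```

```text
t: 20.8
tcp_pos: [636.3, 66.6, 200.0]
ee_rot: [-180.0, -0.1, 21.8]
force: [-3.7, -0.5, 7.7]
opening: 0.3
t: 20.97
tcp_pos: [636.4, 66.6, 199.6]
ee_rot: [-180.0, -0.1, 21.8]
force: [-3.1, -0.4, 7.9]
opening: 0.4
t: 21.13
tcp_pos: [636.4, 66.6, 199.3]
ee_rot: [-180.0, -0.1, 21.8]
force: [-3.7, -0.1, 7.5]
opening: -0.2
t: 21.22
tcp_pos: [636.4, 66.7, 199.1]
ee_rot: [180.0, -0.1, 21.8]
force: [-2.6, -0.9, 4.3]
opening: 0.0
t: 21.3
tcp_pos: [636.4, 66.6, 199.2]
ee_rot: [180.0, -0.1, 21.8]
force: [-1.6, -0.8, 5.2]
opening: -0.2
```

```bash
python3 -m handwheel '[[[0,0,0],[0,0,0.1],0],[[0,0,0],[0,0,0.2],0],[[0,0,0],[0,0,0.3],0]]'; python3 -m handwheel '[[[0,0,0],[0,0,0.1],0],[[0,0,0],[0,0,0.17],0],[[0,0,0],[0,0,0.22],0]]'; python3 -m handwheel '[[[0,0,0],[0,0,0.1],0],[[0,0,0],[0,0,0.15],0]]'
```

```text
t: 21.55
tcp_pos: [636.4, 66.7, 196.8]
ee_rot: [180.0, -0.1, 21.8]
force: [-4.4, -0.0, 6.7]
opening: 0.1
t: 21.8
tcp_pos: [636.4, 66.7, 195.1]
ee_rot: [180.0, -0.2, 21.8]
force: [-3.4, 0.1, 7.1]
opening: 0.1
t: 21.97
tcp_pos: [636.5, 66.7, 195.0]
ee_rot: [180.0, -0.2, 21.8]
force: [-8.1, -1.3, 16.4]
opening: -0.1
```

```bash
python3 -m handwheel '[[[0,0,0],[0,0,0.12],0],[[0,0,0],[0,0,0.16],0],[[0,0,0],[0,0,0.16],0]]'
```

```text
t: 22.22
tcp_pos: [636.5, 66.7, 195.0]
ee_rot: [179.9, -0.2, 21.8]
force: [-8.1, -0.1, 13.7]
opening: 0.1
```

The lift is on its stop: 14–16 N with no movement, and the cap at 195 mm. I'll retreat straight up and check.

```bash
python3 -m handwheel '[[[0,0,0],[0,0,-0.3],0],[[0,0,0],[0,0,-1],0],[[0,0,0],[0,0,-3],0],[[0,0,0],[0,0,-6],0],[[0,0,0],[0,0,-9],0],[[0,0,0],[0,0,-11],0],[[0,0,0],[0,3,-13],0],[[0,0,0],[0,7,-14],0],[[0,0,0],[0,11,-14],0],[[0,0,0],[0,15,-14],0],[[0,0,0],[0,19,-14],0],[[0,0,0],[0,20,-14],0],[[0,0,0],[0,20,-14],0],[[0,0,0],[0,20,-14],0]]'; python3 - <<'E'
from h import *
go((636,67,255),21.8);snap('wrist','w13');snap('side','s13');snap('top','t13')
import cv2
for n,b in(('t13',(220,125,330,245)),('s13',(250,170,380,300))):
    im=cv2.imread(f'pics/{n}.png')[b[1]:b[3],b[0]:b[2]];cv2.imwrite(f'pics/{n}c.png',cv2.resize(im,None,fx=4.5,fy=4.5,interpolation=2))
E
```

```text
t: 23.38
tcp_pos: [710.2, -119.2, 334.8]
ee_rot: [180.0, -0.2, 21.8]
force: [-0.2, 1.2, 0.1]
opening: -0.1
turn [ 0.03 -0.21 -0.03] shift cm [-2.000e-02 -2.005e+01  7.970e+00] t 23.38 F [-0.2  1.2  0.1] tcp [ 710.2 -119.2  334.8] [180.   -0.2  21.8] op -0.1
```

View pics/w13.png

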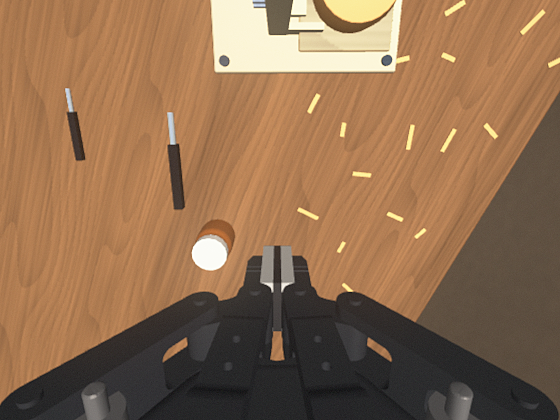

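View pics/s13.png

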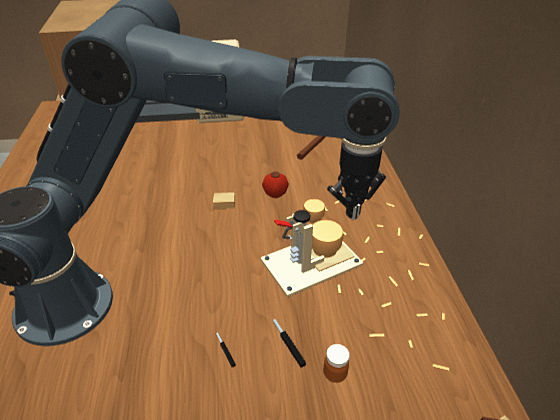

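View pics/t13.png

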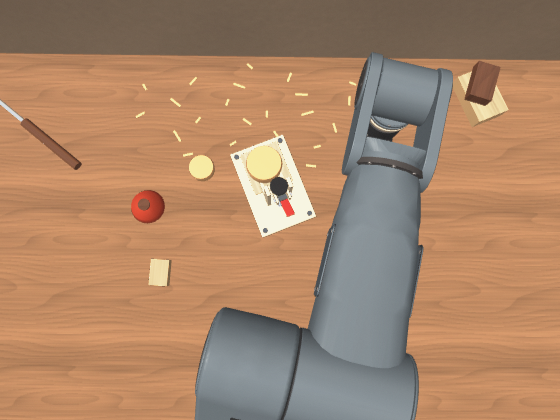

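View pics/s13c.png

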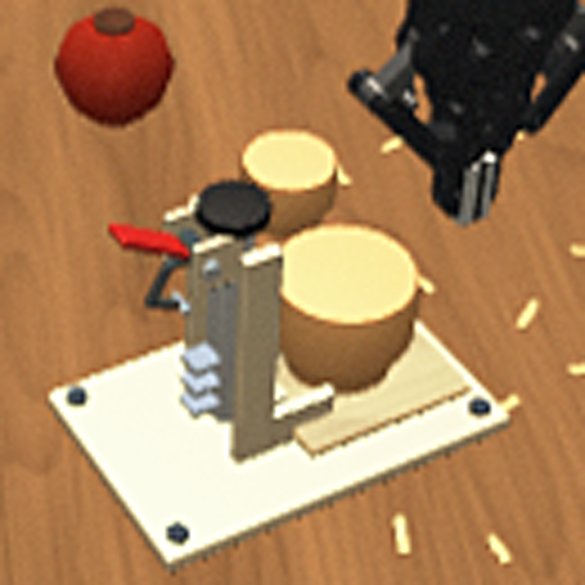

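```bash
python3 - <<'E'
from h import *
T=load('t13');S=load('s13')
sp=lambda x,y:((x+.5)/4.5+250-.5,(y+.5)/4.5+170-.5)
print('cap',tri((T,279,186),(S,*sp(234,206))))
print('cap proj at 195',proj(S,np.array([636.5,67,195.])),sp(234,206))
env.job_done()
E
```

```text
cap (array([635.9912036 ,  65.12599527, 193.91027097]), [np.float64(0.22307727767122487), np.float64(0.22307727767119478)])
cap proj at 195 [301.79433678 214.56885599] (301.6111111111111, 215.38888888888889)
the job is handed in; nothing more can be done
```

The job is done and handed in at about 23.5 s; no check disagreed with the result.

- **Pawl:** I gripped the larger rubber-handled rod and put its steel end under the red tail. I lifted the tail to near the middle of its clearance range. Only the rod touched the pawl, and the measured force on the tool stayed under 5 N. The tail was still up after I took the rod away and in the last side picture.
- **Rod:** I laid it flat on the bench before pressing the lift.
- **Lift:** I pressed the cap down at about 7–8 N until it met its stop, where the force rose to about 16 N with no further movement. The fingertips read 195.0 mm there. Two camera views put the cap top at about 194 mm, against 195 mm expected.
- **Last pictures:** The bowl blank is standing on the platform. The vase, jar and offcut looked undisturbed by eye; I did not re-measure them. The arm is clear of everything.

One camera estimate of the raised tail's end height was unreliable: it gave 216 mm, where about 202 mm was expected. I put that down to the two views being too close together. The tail's horizontal position, the force readings and the lift moving freely all showed the pawl was off.

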